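# Roll a jar home in its counter lane

### The arm

A 6-joint arm with a two-finger parallel gripper is mounted at the origin on the work surface. World frame = base frame: x ahead of the robot, y to its left, z up, the work surface at z = 0. Lengths are in m, angles in rad, forces in N, time in s.
With the tool pointing down it reaches from about 0.375 to 0.9 m from the base axis. Payload 3.1 kg.
Tool frame: the origin (TCP) lies between the finger pads; the fingertips stand 19 mm ahead of it and the grasp point (between the pads) is the TCP; z points along the fingers, y is the direction in which the jaws open and shut (so a half turn about z gives the same grasp; the last joint's range is limited). The gripper opens to 87 mm and grips with 3 to 60 N. Pads are 19 mm wide; open, the fingers measure 117 mm over their backs; the gripper's body (75 mm by 190 mm) begins 51 mm behind the grasp point.
Start: joints at [-1.488, 0.527, 1.433, -0, 1.181, -0.178], TCP at [0.162, -0.604, 0.242] pointing down, gripper open.
Joint ranges: [-3.08, 3.08], [-0.75, 2.2], [0.22, 2.44], [-1.43, 4.57], [0, 2.65], [-2.85, 2.85]. Speed limits (rad/s): [2.79, 2.79, 3.14, 3.14, 3.14, 3.14].

### API

Orientations are given as a unit quaternion [x, y, z, w].
In Python, from rig import robot gives the robot as it stands.
- The arm moves only by the tool apply_moves, never from a script. Its argument "series" is a list of rows, each a list of 7 numbers: the shift along the tool's x, y, z in cm, then the turn, a rotation vector about the tool's x, y, z in degrees, then the opening, from 0 (shut) to 1 (fully open). In form: [[dx, dy, dz, rx, ry, rz, grip], ...]. A call has 1 to 5 rows; each row is the pose to reach, as a shift and turn from the pose commanded when the call began, along the tool's axes at that moment; what a row does not reach only later rows make up. A row lasts 1/12 s, in which the tool goes at most 41.7 mm and 7.16 degrees, less where a joint would pass 70% of its speed; a pose out of reach is approached as far as the arm can. A call with a gripper value outside its range is refused whole. The fingers move at their own pace and stop on an object; "newtons" is the grip in N (left out, the last holds). Time passes only in rows, so rows that repeat a pose let the fingers close. It gives the time, the measured TCP pose, the force and the opening at its end, in the units of the state.
- robot.get_obs(): the state, without advancing time (a new reading comes with each control period).
- robot.camera(name): name is "side" or "top" or "wrist"; returns the picture (480x640x3 uint8, red, green, blue); there is no depth.
- robot.camera_params(name): a dict with "mtx" (3x3 intrinsics, pixels), "D" ([k1, k2, p1, p2, k3] as OpenCV has them; the pictures are not rectified), "origin" and "rotation" of the camera in the world. Camera axes: x right, y down, z forward; pixel columns grow to the right and rows downward; lengths in m; the calibration is good to about 2 mm. A picture is of the moment at which its call begins: read the wrist's pose just before it. camera_params takes no time and is no camera call; for the wrist camera it gives the pose at the moment of the call.
- robot.hand_in(): hands the job in, once; it reports no verdict.
The state is a dict: "time": time; "q": joint angles; "joint_velocities": joint speeds; "joint_torque": joint torques, N m; "position": TCP position; "tool_rot": TCP orientation; "ft_force": force on the tool from outside, world axes, zero at the start; "moment": the same for the moment, N m; "grip_width": finger opening in m.
Only numpy, scipy, OpenCV 4.12 (cv2) and the standard library are available. Lean on these libraries where they do the work, as an engineer would, in place of code of your own. Each camera call takes 0.05 s, during which the arm holds its last target. There are 200 camera calls.

### The job

Pick up the wooden push paddle and use it to roll the jar lying in the plywood lane gently over the steel ridge and on, until it presses the sprung plate near the lane's end fully in for half a second. Then ease off slowly so that the plate comes back out and the jar stays lying behind the ridge, and stand the paddle back upright on the counter. Move the jar with the paddle only, never push on it harder than about 15 N, and leave the other jars and the carton alone.

Things in the scene. Friction and masses are not known exactly. Their poses are not given: they have to be found in the camera images.
- rack: Plywood lane fixed on the counter: a level trough, open at its start. Origin at the centre of its underside; x runs along the lane in the pushing direction, z up. 360 mm long (x -180 to +180 mm), inner width 106 mm, floor surface 12 mm above the counter, side rails 8 mm thick, tops 30 mm above the counter. Plate spring: 4 mm travel, then a hard stop.
- ridge (a point): Middle of the round steel ridge across the lane, on the floor surface at lane x = +60 mm, axes as the lane's; 2.5 mm high. A jar on the floor touching its far side has its axis 12.5 mm past this point. Further on, the near face of an aluminium plate (80 wide, 42 high), sprung on a grey stop block (100 wide, 50 high), is 46 to 66 mm past this point when out; its place varies and is not measured.
- jar_center (a point): Plain white pill jar with ribbed white cap, lying across the lane before the ridge. Point on its axis at mid-length, 42 mm above the counter; y is its long axis (cap at +y), x and z turn as it rolls. Body 60 mm diameter, cap 54 mm, 94 mm long, 0.15 to 0.31 kg. Pushes above 15 N harm it. Rolling it over the ridge takes 1 to 3 N.
- paddle_grip (a point): Push paddle with wooden handle and white plastic blade, 0.11 kg, standing on the counter. Point at the middle of its handle, 33 mm above its underside; x points to the blade, z up. The handle is a level bar along x, 18 mm wide, 22 mm high, from 55 mm behind the point to the blade. A rear foot 40 mm wide goes from the handle down to the underside, 41 to 55 mm behind the point.
- paddle_face (a point): Centre of the paddle blade's flat pushing face, 55 mm in front of the grip point and 28 mm above the paddle's underside; same axes. The blade is an upright board of smooth, slippery white plastic, 64 mm wide, 8 mm thick, 56 mm high from the underside. Pushed through the jar, the sprung plate yields at 4 to 8 N and is fully in by 9 to 10 N; let go suddenly it can throw the jar back over the ridge.
- stock_jar_a: Bystander: standing white jar, 60 mm diameter, 95 mm high, right of the lane beyond the paddle. Origin at the centre of its underside.
- stock_jar_b: Bystander: another standing white jar, same size, past the lane's far end. Origin at the centre of its underside.
- carton: Bystander: small cardboard carton 50 x 75 x 85 mm on the robot's left. Origin at the centre of its underside.
Mind the look-alikes: they are no part of the job. Leave any orange look-alike of the part that bears paddle_grip alone.

How it is judged:
On the way, in this order (a step that is already met when the one before it is completed fails the run):
1. the jar has been rolled over the ridge (x of jar_center in the frame of rack above 0.068 m), for 0.1 s.
2. the paddle presses the jar against the sprung plate until it is (nearly) fully in, for 0.2 s (contact force between plate_c0 and jar above 6.5 N and contact force between paddle and jar above 5 N), for 0.2 s.
At the end, for the whole second after the job is handed in: The jar lies at rest across the lane (within 0.15 rad of square) on its floor behind the ridge, its axis 68 to 105 mm along the lane's x; nothing presses the plate (less than 1 N), so it is out again; the paddle stands level at rest on the counter (grip point below 37 mm, within 0.1 rad of upright) (x of jar_center in the frame of rack between 0.068 and 0.105 m and z of jar_center in the frame of rack below 0.046 m and angle between the y axis of jar_center and the y axis of rack, either way round below 0.15 rad and linear speed of each of jar, paddle below 0.01 m/s and height (world z) of paddle_grip below 0.037 m and angle between paddle_grip's own z axis and vertical below 0.1 rad and contact force between plate_c0 and jar below 1 N); the robot touches nothing.
It fails at once if the paddle pushes the jar harder than 18 N (contact force between paddle and jar above 18 N).
It fails at once if the jar is squeezed against the plate harder than 18 N (contact force between plate_c0 and jar above 18 N).
It fails at once if the gripper or arm touches the jar (contact force between any of the fingers, the arm and jar above 0.3 N).
It fails at once if the jar is lifted out of the lane (z of jar_center in the frame of rack above 0.055 m).
It fails at once if a standing jar or the carton is moved more than 20 mm (distance of any of stock_jar_a, stock_jar_b, carton from where it was at the start of the episode above 0.02 m).
It also fails if it takes over 72 s, if anything falls off the work surface, if the arm or the gripper's body presses on something with over 40 N, if the wrist force passes 120 N, or if a joint passes its speed limit or range.

## Working session

There is one attempt and no reset: what is moved stays moved. The work goes in short steps, Python scripts to look and compute and a tool call to move; the robot and the scene stay as the last step left them, time stands still between calls to the robot, and variables do not carry over. Pictures are saved under pics/ and viewed, about 8 in all and at most 12, crops included, and the job is handed in when it is done.

Besides the shell and the picture viewer there is one more tool, called by a JSON object that holds its "fn" and its "kwargs", one argument or row to a line. apply_moves: Moves the arm, as the interface text tells. Its arguments: {"type":"object","properties":{"series":{"type":"array"},"newtons":{"type":"number"}},"required":["series"]}

```bash
ls; mkdir -p pics
cat > h.py <<'E'
from rig import robot
import numpy as np, cv2
from scipy.spatial.transform import Rotation as R
def ray(cam,uv,p=None):
    p=p or robot.camera_params(cam)
    n=cv2.undistortPoints(np.array(uv,float).reshape(-1,1,2),np.array(p["mtx"]),np.array(p["D"])).reshape(-1,2)
    d=np.c_[n,np.ones(len(n))]
    return np.array(p["origin"]),d,np.array(p["rotation"])
def onz(cam,uv,z,p=None):
    o,d,Rm=ray(cam,uv,p); d=d@(Rm if Rm.shape==(3,3) else R.from_quat(Rm).as_matrix()).T
    return o+d*((z-o[2])/d[:,2])[:,None]
def proj(cam,P,p=None):
    p=p or robot.camera_params(cam); Rm=np.array(p["rotation"])
    Rm=Rm if Rm.shape==(3,3) else R.from_quat(Rm).as_matrix()
    c=(np.atleast_2d(P)-p["origin"])@Rm
    return cv2.projectPoints(c,np.zeros(3),np.zeros(3),np.array(p["mtx"]),np.array(p["D"]))[0].reshape(-1,2)
def shot(cam,name):
    im=cv2.cvtColor(np.asarray(robot.camera(cam)),cv2.COLOR_RGB2BGR); cv2.imwrite(f"pics/{name}.png",im); return im
E
python3 - <<'E'
from h import *
np.set_printoptions(precision=4,suppress=True)
o=robot.get_obs(); print(o)
for c in("top","side","wrist"):
    p=robot.camera_params(c); print(c,p); shot(c,c+"0")
E
```

```text
pics
{'time': 0.0, 'q': array([-1.4875,  0.5285,  1.4339, -0.    ,  1.1814, -0.1785]), 'joint_velocities': array([-0.0003, -0.0008,  0.0003,  0.0002, -0.0017,  0.0004]), 'joint_torque': array([ -0.0008, -44.0044, -17.6595,   0.0633,   0.0581,  -0.0001]), 'position': array([ 0.1617, -0.603 ,  0.2406]), 'tool_rot': array([ 0.9914,  0.1305,  0.0001, -0.0011]), 'ft_force': array([ 0.6913, -0.0897,  0.2304]), 'moment': array([-0.0149, -0.0283,  0.0117]), 'grip_width': 0.08730513038865181}
top {'mtx': array([[448.7237,   0.    , 317.6294],
       [  0.    , 448.7237, 248.0147],
       [  0.    ,   0.    ,   1.    ]]), 'D': array([0.0392, 0.    , 0.    , 0.    , 0.    ]), 'origin': array([ 0.4326, -0.0005,  0.9985]), 'rotation': array([-0.6978,  0.7129, -0.0347,  0.0605])}
side {'mtx': array([[510.3332,   0.    , 309.4189],
       [  0.    , 510.3332, 237.8012],
       [  0.    ,   0.    ,   1.    ]]), 'D': array([0.0392, 0.    , 0.    , 0.    , 0.    ]), 'origin': array([0.5017, 0.6966, 0.7612]), 'rotation': array([-0.0192,  0.9264, -0.3758,  0.0125])}
wrist {'mtx': array([[423.6138,   0.    , 325.7658],
       [  0.    , 423.6138, 237.8987],
       [  0.    ,   0.    ,   1.    ]]), 'D': array([-0.0354,  0.    ,  0.    ,  0.    ,  0.    ]), 'origin': array([ 0.2276, -0.586 ,  0.3831]), 'rotation': array([ 0.787 , -0.6037, -0.0783,  0.1001])}
```

View pics/top0.png

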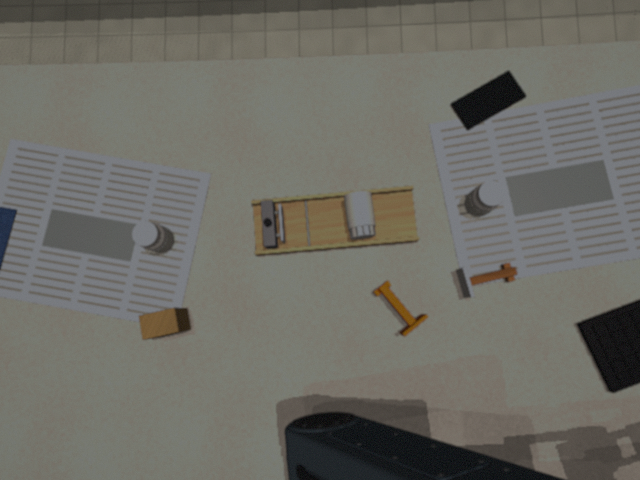

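View pics/side0.png

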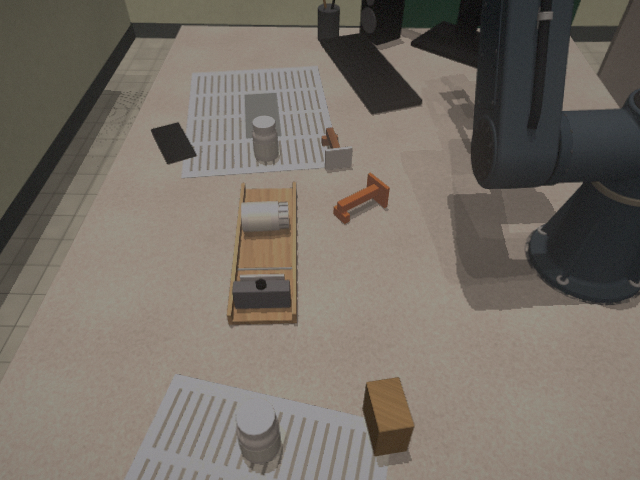

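Top view: lane at (255–415, 187–255), with the jar at (360,215), ridge at (307,222) and plate/stop at (275,222). The pushing direction is image-left, which is world +y.

Paddle candidates:
- Brown handle with white/grey blade at top (490,273), side (338,150).
- All-orange tool at top (400,308), side (362,200), which is the look-alike.

I choose the one with the white blade and will check it in a close crop.

Run:
```python
from h import *
t=cv2.imread("pics/top0.png"); s=cv2.imread("pics/side0.png")
a=cv2.resize(t[170:350,360:540],(400,400),interpolation=cv2.INTER_CUBIC)
b=cv2.resize(t[180:260,245:425],(800,356)[:2] and (800,355),interpolation=cv2.INTER_CUBIC)
c=cv2.resize(s[110:240,290:420],(400,400),interpolation=cv2.INTER_CUBIC)
g=np.vstack([np.hstack([a,c])[155:400],b]); g=cv2.convertScaleAbs(g,alpha=1.6); cv2.imwrite("pics/crop0.png",g)
hsv=cv2.cvtColor(t,cv2.COLOR_BGR2HSV)
for u,v in((490,273),(462,283),(400,308),(360,215)): print((u,v),hsv[v,u])
```

```text
(490, 273) [ 11 135  89]
(462, 283) [18 23 55]
(400, 308) [ 19 224 122]
(360, 215) [111  14 130]
```

View pics/crop0.png

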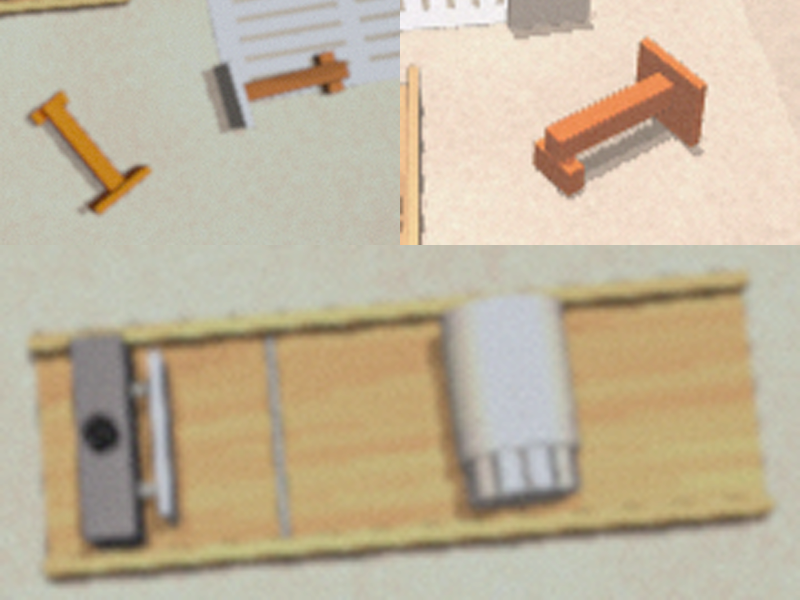

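Crop confirms it: the tool at top (490,273) has a brown wood handle, pale blade to the left and foot to the right. The orange one at (400,308) is the look-alike. Next I measure it and the lane.

```bash
cat > meas.py <<'E'
from h import *
np.set_printoptions(precision=4,suppress=True)
def rect(m,z,name,cam="top"):
    c=max(cv2.findContours(m,cv2.RETR_EXTERNAL,cv2.CHAIN_APPROX_NONE)[0],key=cv2.contourArea)
    w=onz(cam,c.reshape(-1,2),z)[:,:2]
    r=cv2.minAreaRect((w*1000).astype(np.float32)); b=cv2.boxPoints(r)
    print(name,"area",cv2.contourArea(c),"rect",r); print(b.round(1).tolist()); return r,c
E
python3 - <<'E'
from meas import *
t=cv2.imread("pics/top0.png"); hsv=cv2.cvtColor(cv2.GaussianBlur(t,(3,3),0),cv2.COLOR_BGR2HSV)
def roi(m,x0,y0,x1,y1):
    k=np.zeros_like(m); k[y0:y1,x0:x1]=m[y0:y1,x0:x1]; return k
wood=roi(cv2.inRange(hsv,(10,75,50),(30,255,255)),240,175,430,265)
wood=cv2.morphologyEx(wood,cv2.MORPH_CLOSE,np.ones((25,25)))
rect(wood,0.03,"lane")
h=roi(cv2.inRange(hsv,(3,85,40),(17,255,255)),455,255,530,295)
r,c=rect(h,0.044,"handle")
# handle width profile along its axis: split foot from bar
ys,xs=np.nonzero(h); P=onz("top",np.c_[xs,ys],0.044)[:,:2]*1000
th=np.deg2rad(90); 
bar=P[P[:,1]>-375] if False else P
m=P.mean(0); u=np.linalg.svd(P-m,full_matrices=False)[2][0]; u*=np.sign(u[1]); n=np.array([-u[1],u[0]])
s=(P-m)@u; q=(P-m)@n; print("mean",m,"dir",u)
for a in range(int(s.min())//6*6,int(s.max())+6,6):
    k=(s>=a)&(s<a+6); 
    if k.any(): print(a,k.sum(),q[k].min().round(1),q[k].max().round(1),q[k].mean().round(1))
# blade pale top edge z=0.056
b=roi(cv2.inRange(hsv,(0,0,95),(180,60,255)),440,255,475,305); rect(b,0.056,"bladeish")
E
python3 - <<'E'
from meas import *
t=cv2.imread("pics/top0.png")
cv2.imwrite("pics/c1.png",np.hstack([cv2.convertScaleAbs(cv2.resize(t[255:305,445:525],(640,400),interpolation=cv2.INTER_CUBIC),alpha=1.6)]))
E
```

```text
lane area 7332.5 rect ((624.3270874023438, -3.2417449951171875), (122.11653900146484, 354.5559997558594), 3.7079226970672607)
[[551.9000244140625, 169.6999969482422], [574.9000244140625, -184.10000610351562], [696.7000122070312, -176.1999969482422], [673.7999877929688, 177.60000610351562]]
handle area 386.0 rect ((500.38018798828125, -331.6676940917969), (37.603477478027344, 93.2638931274414), 3.9173085689544678)
[[478.3999938964844, -286.3999938964844], [484.79998779296875, -379.5], [522.2999877929688, -376.8999938964844], [516.0, -283.8999938964844]]
mean [ 496.9639 -337.6615] dir [-0.2159  0.9764]
-42 18 -6.0 7.4 0.3
-36 41 -18.0 18.4 -0.2
-30 53 -18.5 17.9 0.1
-24 49 -17.9 18.5 0.3
-18 35 -14.8 15.1 -0.1
-12 22 -7.8 7.2 -0.1
-6 23 -7.7 7.8 0.2
0 22 -7.6 7.4 -0.1
6 21 -6.5 6.9 0.2
12 23 -8.0 7.5 -0.5
18 23 -7.4 7.6 -0.3
24 22 -7.9 7.1 -0.2
30 24 -8.3 7.7 -0.2
36 23 -7.7 7.8 0.1
42 22 -8.2 6.8 -0.3
48 19 -7.1 7.9 0.8
bladeish area 1629.0 rect ((488.433837890625, -254.64059448242188), (69.52059173583984, 103.89472961425781), 86.76974487304688)
[[434.6000061035156, -286.3999938964844], [538.2999877929688, -292.29998779296875], [542.2999877929688, -222.89999389648438], [438.5, -217.0]]
```

View pics/c1.png

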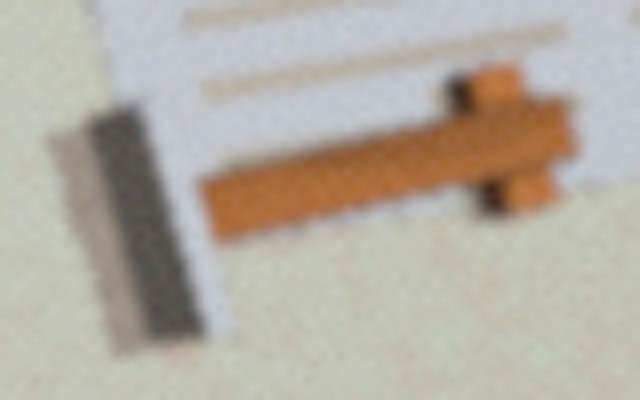

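Handle axis direction in world is (-0.216, 0.976), and the grip point is about (0.495, -0.328). Lane yaw is about 93.7°, centre (0.624, -0.003); the rectangle is 122×355 mm against 122×360 expected. Next is moving above the paddle with tool x along the paddle's x.

```bash
cat > to.py <<'E'
import sys
from h import *
# usage: to.py x y z yaw_deg -> shift(cm) and turn(deg) in the tool frame from the measured pose
x,y,z,yaw=map(float,sys.argv[1:5]); o=robot.get_obs()
T=R.from_quat(o["tool_rot"]); G=R.from_euler("z",yaw,degrees=True)*R.from_euler("x",180,degrees=True)
print("t",round(o["time"],2),"pos",o["position"].round(4),"yaw",np.rad2deg(np.arctan2(*T.as_matrix()[[1,0],0])).round(2),"F",o["ft_force"].round(2))
print("shift",(T.inv().apply(np.array([x,y,z])-o["position"])*100).round(2),"turn",np.rad2deg((T.inv()*G).as_rotvec()).round(2))
E
python3 to.py 0.495 -0.328 0.22 102.5
```

```text
t 0.15 pos [ 0.1617 -0.6032  0.2408] yaw 15.0 F [-0.97 -0.2   0.47]
shift [ 39.31 -17.95   2.12] turn [-6.00e-02 -9.00e-02 -8.75e+01]
```

{"fn": "apply_moves", "kwargs": {
  "series": [
    [3.3,-1.5,0.1,0,0,-7,1],
    [6.6,-3,0.2,0,0,-14,1],
    [9.9,-4.5,0.3,0,0,-21,1],
    [13.2,-6,0.4,0,0,-28,1],
    [16.5,-7.5,0.5,0,0,-35,1]
  ]
}}

```text
time: 0.57
position: [0.3026, -0.4872, 0.2362]
tool_rot: [0.905, 0.425, 0.0, -0.0]
ft_force: [-0.0, 1.0, 0.3]
grip_width: 0.087
```

```bash
python3 to.py 0.495 -0.328 0.22 102.5
```

```text
t 0.57 pos [ 0.3026 -0.4872  0.2362] yaw 50.31 F [-0.05  0.97  0.29]
shift [24.53  4.64  1.62] turn [-2.000e-02 -4.000e-02 -5.219e+01]
```

{"fn": "apply_moves", "kwargs": {
  "series": [
    [3.1,0.6,0.2,0,0,-7,1],
    [6.2,1.2,0.4,0,0,-14,1],
    [9.3,1.8,0.6,0,0,-21,1],
    [12.4,2.4,0.8,0,0,-28,1],
    [15.5,3.0,1.0,0,0,-35,1]
  ]
}}

```text
time: 0.98
position: [0.4253, -0.3878, 0.2263]
tool_rot: [0.735, 0.678, 0.0, -0.0]
ft_force: [0.6, -0.6, 0.3]
grip_width: 0.087
```

```bash
python3 to.py 0.495 -0.328 0.22 102.5
```

```text
t 0.98 pos [ 0.4253 -0.3878  0.2263] yaw 85.34 F [ 0.65 -0.63  0.29]
shift [6.52 6.46 0.63] turn [ -0.02  -0.03 -17.16]
```

{"fn": "apply_moves", "kwargs": {
  "series": [
    [2.2,2.2,0.2,0,0,-6,1],
    [4.4,4.4,0.4,0,0,-12,1],
    [6.5,6.5,0.6,0,0,-17,1],
    [6.5,6.5,0.6,0,0,-17,1]
  ]
}}

```text
time: 1.32
position: [0.498, -0.326, 0.2199]
tool_rot: [0.627, 0.779, 0.001, -0.0]
ft_force: [0.2, 0.1, -0.1]
grip_width: 0.0871
```

```bash
python3 to.py 0.495 -0.328 0.22 102.5
python3 - <<'E'
from meas import *
w=shot("wrist","wrist1"); o=robot.get_obs()
print(proj("wrist",[[0.495,-.328,.044],[.495-.216*.055,-.328+.976*.055,.056],o["position"]]))
E
```

```text
t 1.32 pos [ 0.498  -0.326   0.2199] yaw 102.42 F [ 0.21  0.1  -0.06]
shift [-0.14 -0.34 -0.01] turn [ 0.1  -0.11 -0.09]
[[324.9164 219.9975]
 [324.5201 147.7179]
 [327.4467 320.7237]]
```

View pics/wrist1.png

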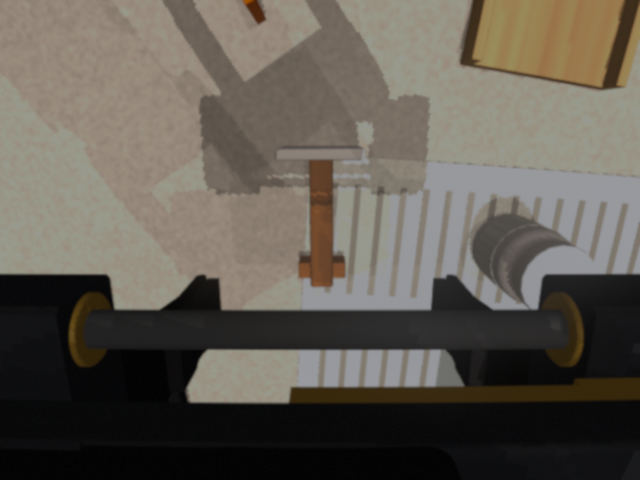

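The wrist view shows the paddle: blade top edge at (278–362, 150), handle running (320,160) to (321,287), foot at (321,267). Stock jar_a is at right (545,265), clear of the fingers. I refine the handle from this view.

Run:
```python
from meas import *
t=cv2.imread("pics/wrist1.png"); hsv=cv2.cvtColor(t,cv2.COLOR_BGR2HSV); p=robot.camera_params("wrist")
m=cv2.inRange(hsv,(3,110,40),(14,255,255)); k=np.zeros_like(m); k[140:300,285:365]=m[140:300,285:365]
ctr=[]
for v in range(155,292,6):
    xs=np.nonzero(k[v])[0]
    if len(xs): ctr.append((xs.min(),xs.max(),v))
print(ctr[:4],ctr[-7:])
C=np.array([( (a+b)/2,v) for a,b,v in ctr if b-a<34])
W=onz("wrist",C,0.044)[:,:2]; mm=W.mean(0); u=np.linalg.svd(W-mm)[2][0]; u*=np.sign(u[1]); print("axis pt",mm,"dir",u,"yaw",np.rad2deg(np.arctan2(u[1],u[0])))
ys=np.nonzero(k[:,321])[0]; E=onz("wrist",[(321,ys.min()),(321,ys.max())],0.044)[:,:2]; s=(E-mm)@u; print("ends",ys.min(),ys.max(),E,s, "len",s.max()-s.min())
for nm,off in(("from front",s.max()-.047),("from rear",s.min()+.055)): print(nm,mm+u*off)
# blade corners top (z=.056)
b=cv2.inRange(hsv,(0,0,110),(180,60,255)); row=b[154,255:385]; xs=np.nonzero(row)[0]+255; print("blade cols",xs.min(),xs.max()); print(onz("wrist",[(278,149),(362,149)],0.056)[:,:2])
```

```text
[(np.int64(310), np.int64(331), 161), (np.int64(310), np.int64(331), 167), (np.int64(310), np.int64(331), 173), (np.int64(310), np.int64(331), 179)] [(np.int64(311), np.int64(331), 245), (np.int64(311), np.int64(331), 251), (np.int64(302), np.int64(332), 257), (np.int64(299), np.int64(343), 263), (np.int64(299), np.int64(344), 269), (np.int64(299), np.int64(343), 275), (np.int64(312), np.int64(331), 281)]
axis pt [ 0.4907 -0.3238] dir [-0.2072  0.9783] yaw 101.95752417991382
ends 161 285 [[ 0.4827 -0.2849]
 [ 0.5032 -0.3806]] [ 0.0398 -0.0581] len 0.0979004809556577
from front [ 0.4922 -0.3309]
from rear [ 0.4914 -0.3269]
blade cols 270 384
[[ 0.451  -0.2822]
 [ 0.5093 -0.2695]]
```

```bash
python3 - <<'E'
from meas import *
print("jar_a left edge z~0.03/0:",onz("wrist",[(473,240),(478,222)],0.03)[:,:2],onz("wrist",[(473,240),(478,222)],0.0)[:,:2])
print("cap from wrist z=.095",onz("wrist",[(568,282)],0.095)[:,:2]," top cap",onz("top",[(490,192)],0.095)[:,:2],"top base",onz("top",[(473,203)],0.01)[:,:2])
G=np.array([.4922,-.329]); n=np.array([.978,.208]); 
for P in onz("wrist",[(473,240)],0.02)[:,:2]: print("perp offset",(P-G)@n)
E
python3 to.py 0.4925 -0.329 0.1 102
```

```text
jar_a left edge z~0.03/0: [[ 0.6171 -0.3216]
 [ 0.6166 -0.3063]] [[ 0.6293 -0.327 ]
 [ 0.6288 -0.3104]]
cap from wrist z=.095 [[ 0.6631 -0.3242]]  top cap [[ 0.6615 -0.32  ]] top base [[ 0.6593 -0.3117]]
perp offset 0.12728711295691428
t 1.37 pos [ 0.4963 -0.3277  0.22  ] yaw 102.24 F [-0.77 -0.83  0.39]
shift [-0.06 -0.4  12.  ] turn [-0.02 -0.06  0.24]
```

{"fn": "apply_moves", "kwargs": {
  "series": [
    [0,-0.2,4,0,0,0.2,1],
    [-0.1,-0.4,8,0,0,0.2,1],
    [-0.1,-0.4,12,0,0,0.2,1],
    [-0.1,-0.4,14,0,0,0.2,1],
    [-0.1,-0.4,14,0,0,0.2,1]
  ]
}}

```text
time: 1.78
position: [0.4874, -0.33, 0.0756]
tool_rot: [0.631, 0.775, 0.0, -0.005]
ft_force: [-0.7, -0.2, -0.5]
grip_width: 0.0869
```

```bash
python3 to.py 0.4925 -0.329 0.035 102
```

```text
t 1.78 pos [ 0.4874 -0.33    0.0756] yaw 101.68 F [-0.68 -0.15 -0.53]
shift [-0.04  0.55  4.06] turn [-0.36 -0.52 -0.32]
```

{"fn": "apply_moves", "kwargs": {
  "series": [
    [0,0.1,2,0,0,0,1],
    [0,0.1,4.2,0,0,0,1],
    [0,0.1,4.2,0,0,0,1],
    [0,0.1,4.2,0,0,0,1]
  ]
}}

```text
time: 2.12
position: [0.4917, -0.3321, 0.039]
tool_rot: [0.631, 0.776, -0.0, -0.0]
ft_force: [0.2, -0.7, -0.5]
grip_width: 0.0868
```

```bash
python3 to.py 0.4925 -0.329 0.035 102
```

```text
t 2.12 pos [ 0.4917 -0.3321  0.039 ] yaw 101.74 F [ 0.19 -0.72 -0.47]
shift [0.29 0.15 0.4 ] turn [-0.03 -0.03 -0.26]
```

{"fn": "apply_moves", "kwargs": {
  "series": [
    [0.2,0.1,0.3,0,0,-0.2,1],
    [0.2,0.1,0.3,0,0,-0.2,0],
    [0.2,0.1,0.3,0,0,-0.2,0],
    [0.2,0.1,0.3,0,0,-0.2,0],
    [0.2,0.1,0.3,0,0,-0.2,0]
  ],
  "newtons": 40
}}

```text
time: 2.53
position: [0.493, -0.3297, 0.0364]
tool_rot: [0.629, 0.777, -0.0, 0.001]
ft_force: [0.7, -0.1, 0.8]
grip_width: 0.068
```

{"fn": "apply_moves", "kwargs": {
  "series": [
    [0,0,0,0,0,0,0],
    [0,0,0,0,0,0,0],
    [0,0,0,0,0,0,0],
    [0,0,0,0,0,0,0],
    [0,0,0,0,0,0,0]
  ]
}}

```text
time: 2.95
position: [0.4926, -0.3294, 0.0355]
tool_rot: [0.629, 0.777, 0.0, -0.0]
ft_force: [0.3, -0.2, -0.1]
grip_width: 0.0343
```

{"fn": "apply_moves", "kwargs": {
  "series": [
    [0,0,0,0,0,0,0],
    [0,0,0,0,0,0,0],
    [0,0,0,0,0,0,0],
    [0,0,0,0,0,0,0],
    [0,0,0,0,0,0,0]
  ]
}}

```text
time: 3.37
position: [0.4927, -0.3295, 0.0355]
tool_rot: [0.629, 0.777, 0.0, 0.0]
ft_force: [1.4, 0.7, 0.0]
grip_width: 0.0175
```

```bash
python3 - <<'E'
from meas import *
o=robot.get_obs(); print(o["grip_width"],o["position"],o["ft_force"])
E
python3 to.py 0.4925 -0.329 0.135 102
```

```text
0.017535233269522933 [ 0.4927 -0.3295  0.0355] [1.4267 0.6574 0.0227]
t 3.37 pos [ 0.4927 -0.3295  0.0355] yaw 102.0 F [1.43 0.66 0.02]
shift [ 0.05 -0.01 -9.95] turn [ 0.01  0.   -0.  ]
```

Gripped: width 17.5 mm, handle 18 mm. I lift and move behind the lane.

{"fn": "apply_moves", "kwargs": {
  "series": [
    [0,0,-2,0,0,0,0],
    [0,0,-5,0,0,0,0],
    [0,0,-8,0,0,0,0],
    [0,0,-11,0,0,0,0],
    [0,0,-11.5,0,0,0,0]
  ]
}}

```text
time: 3.78
position: [0.4948, -0.3314, 0.1554]
tool_rot: [0.629, 0.777, -0.0, 0.004]
ft_force: [2.5, -1.2, -1.6]
grip_width: 0.0175
```

```bash
python3 to.py 0.6372 -0.2028 0.150 93.7
```

```text
t 3.78 pos [ 0.4948 -0.3314  0.1554] yaw 102.01 F [ 2.5  -1.17 -1.6 ]
shift [ 9.61 16.61  0.55] turn [0.31 0.41 8.31]
```

{"fn": "apply_moves", "kwargs": {
  "series": [
    [2,3.4,0,0,0,1.7,0],
    [4,6.8,0,0,0,3.4,0],
    [6,10.2,0,0,0,5.1,0],
    [8,13.6,0,0,0,6.8,0],
    [9.5,16.5,0,0,0,8.3,0]
  ]
}}

```text
time: 4.2
position: [0.635, -0.1996, 0.1495]
tool_rot: [0.684, 0.729, 0.0, -0.001]
ft_force: [0.9, 0.2, -0.7]
grip_width: 0.0179
```

{"fn": "apply_moves", "kwargs": {
  "series": [
    [0,0,0,0,0,0,0],
    [0,0,0,0,0,0,0],
    [0,0,0,0,0,0,0]
  ]
}}

```text
time: 4.45
position: [0.6332, -0.2019, 0.1493]
tool_rot: [0.684, 0.73, -0.001, -0.001]
ft_force: [-0.8, 0.1, -1.5]
grip_width: 0.0176
```

```bash
python3 to.py 0.6372 -0.2028 0.150 93.7
python3 - <<'E'
from h import *
w=shot("wrist","wrist2"); shot("top","top2")
E
```

```text
t 4.45 pos [ 0.6332 -0.2019  0.1493] yaw 93.75 F [-0.76  0.14 -1.54]
shift [-0.12  0.39 -0.07] turn [-0.15 -0.05  0.05]
```

View pics/wrist2.png

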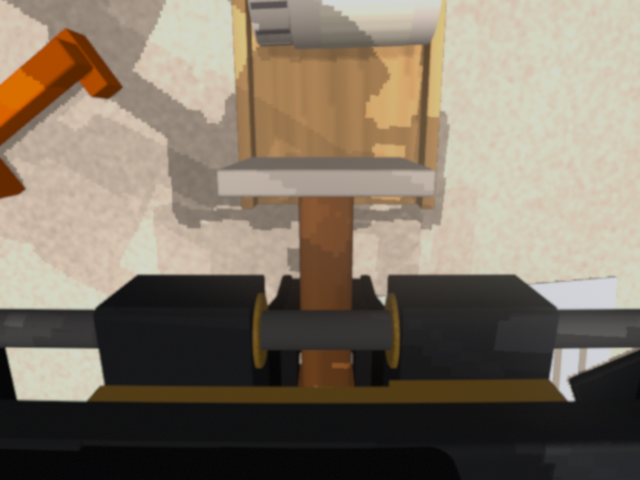

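Wrist view: the paddle is held square, with the blade top edge (219–434, ~182). Lane rails are at u≈238–252 and 422–441, and the jar's near side at v≈45. I compute lane axis and jar position from this view and the top one.

Run:
```python
from meas import *
w=cv2.imread("pics/wrist2.png")
for v in (70,100,130): print(v,[ (u,*w[v,u]) for u in list(range(232,258,2))+list(range(416,448,2))])
print("blade top corners rear edge",onz("wrist",[(219,195),(434,195),(219,171),(434,171)],0.1698)[:,:2])
# jar in first top image (white/grey low sat) inside lane
t=cv2.imread("pics/top0.png"); hsv=cv2.cvtColor(t,cv2.COLOR_BGR2HSV)
m=cv2.inRange(hsv,(0,0,60),(180,70,255)); k=np.zeros_like(m); k[191:242,340:380]=m[191:242,340:380]
k=cv2.morphologyEx(k,cv2.MORPH_OPEN,np.ones((3,3)))
rect(k,0.042,"jar@.042")
hsvw=cv2.cvtColor(w,cv2.COLOR_BGR2HSV)
b=cv2.inRange(hsvw,(0,0,60),(180,60,255)); print("jar lower edge rows",[(u,np.nonzero(b[:70,u])[0].max()) for u in range(300,430,20)])
```

```text
70 [(232, np.uint8(189), np.uint8(209), np.uint8(209)), (234, np.uint8(149), np.uint8(177), np.uint8(192)), (236, np.uint8(117), np.uint8(176), np.uint8(209)), (238, np.uint8(120), np.uint8(182), np.uint8(211)), (240, np.uint8(119), np.uint8(179), np.uint8(207)), (242, np.uint8(111), np.uint8(168), np.uint8(198)), (244, np.uint8(92), np.uint8(139), np.uint8(180)), (246, np.uint8(87), np.uint8(131), np.uint8(170)), (248, np.uint8(62), np.uint8(91), np.uint8(116)), (250, np.uint8(54), np.uint8(76), np.uint8(96)), (252, np.uint8(62), np.uint8(90), np.uint8(116)), (254, np.uint8(81), np.uint8(121), np.uint8(157)), (256, np.uint8(87), np.uint8(130), np.uint8(170)), (416, np.uint8(110), np.uint8(169), np.uint8(213)), (418, np.uint8(106), np.uint8(164), np.uint8(209)), (420, np.uint8(103), np.uint8(156), np.uint8(204)), (422, np.uint8(83), np.uint8(125), np.uint8(164)), (424, np.uint8(53), np.uint8(78), np.uint8(100)), (426, np.uint8(51), np.uint8(75), np.uint8(95)), (428, np.uint8(63), np.uint8(93), np.uint8(119)), (430, np.uint8(105), np.uint8(159), np.uint8(194)), (432, np.uint8(120), np
[... 3208 characters left out ...]
)), (442, np.uint8(138), np.uint8(154), np.uint8(169)), (444, np.uint8(137), np.uint8(152), np.uint8(168)), (446, np.uint8(137), np.uint8(153), np.uint8(168))]
blade top corners rear edge [[ 0.5981 -0.1557]
 [ 0.6607 -0.1517]
 [ 0.5981 -0.1488]
 [ 0.6599 -0.1448]]
jar@.042 area 1205.5 rect ((635.66357421875, -59.086151123046875), (106.09081268310547, 60.926918029785156), 5.605782508850098)
[[579.9000244140625, -34.0], [585.7999877929688, -94.5999984741211], [691.4000244140625, -84.19999694824219], [685.5, -23.600000381469727]]
jar lower edge rows [(300, np.int64(47)), (320, np.int64(47)), (340, np.int64(46)), (360, np.int64(46)), (380, np.int64(45)), (400, np.int64(44)), (420, np.int64(43))]
```

Run:
```python
from meas import *
L=onz("wrist",[(235,70),(236.5,100),(237.5,130)],0.03)[:,:2]; Rr=onz("wrist",[(442,70),(440.5,100),(438.5,130)],0.03)[:,:2]
print(L,Rr); 
for a in(L,Rr):
    d=a[0]-a[2]; print("yaw",np.rad2deg(np.arctan2(d[1],d[0])))
print("width",np.linalg.norm(L-Rr,axis=1))
C=(L+Rr)/2; print("centreline",C)
yaw=np.deg2rad(93.7); u=np.array([np.cos(yaw),np.sin(yaw)]); n=np.array([-u[1],u[0]]); O=np.array([.6243,-.0032])
print("lateral of wrist centreline vs top O", (C-O)@n*1000)
# jar axis from the near silhouette
uv=[(300,47.5),(420,43.5)]; o,d,q=ray("wrist",uv); d=d@R.from_quat(q).as_matrix().T
N=np.cross(d[1],d[0]); N/=np.linalg.norm(N); N*=np.sign(-N[2])*1
for s in(1,-1):
  for X in(.59,.65): # solve y at z=.042: N.(P-o)=s*.03
    y=o[1]+(s*.03-N[0]*(X-o[0])-N[2]*(.042-o[2]))/N[1]; print(s,X,y.round(4),"lane x",((np.array([X,y])-O)@u*1000).round(1))
t=cv2.imread("pics/top2.png")
# ridge and lane ends in top (z=.0145 ridge, ends z=.03), plate top z=.054
for nm,uv,z in(("ridge",[(307,203),(309,241)],.0145),("plate near top edge",[(282,204),(285,243)],.054),("end L",[(253,200),(257,254)],.03),("end R",[(412,188),(417,241)],.03)):
    P=onz("top",uv,z)[:,:2]; print(nm,((P-O)@u*1000).round(1),((P-O)@n*1000).round(1))
```

```text
[[ 0.5727 -0.1051]
 [ 0.5739 -0.1219]
 [ 0.5747 -0.1392]] [[ 0.6934 -0.0974]
 [ 0.6946 -0.1142]
 [ 0.6956 -0.1315]]
yaw 93.37162159562104
yaw 93.66390705663214
width [0.1209 0.121  0.1211]
centreline [[ 0.6331 -0.1013]
 [ 0.6342 -0.1181]
 [ 0.6351 -0.1354]]
lateral of wrist centreline vs top O [-2.4038 -2.4978 -2.2952]
1 0.59 -0.1252 lane x -119.6
1 0.65 -0.1194 lane x -117.6
-1 0.59 -0.0641 lane x -58.5
-1 0.65 -0.0582 lane x -56.6
ridge [56.3 58.8] [-48.4  38. ]
plate near top edge [108.7 108.5] [-41.6  43.9]
end L [174.7 173.8] [-62.5  58.9]
end R [-177.1 -174.8] [-56.7  61.2]
```

Jar axis is at lane x ≈ -58 mm (near side -88), about 2° off square. Plate is about 49 mm past the ridge. I lower the blade into the lane behind the jar (face at lane x ≈ -120).

```bash
python3 to.py 0.6375 -0.1776 0.0505 93.6
```

```text
t 4.55 pos [ 0.6329 -0.203   0.1498] yaw 93.63 F [-0.29 -0.54 -1.6 ]
shift [2.49 0.64 9.93] turn [-0.11 -0.04  0.03]
```

{"fn": "apply_moves", "kwargs": {
  "series": [
    [1.2,0.3,1.5,0,0,0,0],
    [2.4,0.6,4,0,0,0,0],
    [2.4,0.6,6.5,0,0,0,0],
    [2.4,0.6,8,0,0,0,0],
    [2.4,0.6,8.8,0,0,0,0]
  ]
}}

```text
time: 4.97
position: [0.6362, -0.1783, 0.06]
tool_rot: [0.685, 0.729, -0.001, -0.002]
ft_force: [-0.2, -0.1, -1.4]
grip_width: 0.0177
```

{"fn": "apply_moves", "kwargs": {
  "series": [
    [0,0,0.3,0,0,0,0],
    [0,0,0.6,0,0,0,0],
    [0,0,0.9,0,0,0,0],
    [0,0,0.9,0,0,0,0],
    [0,0,0.9,0,0,0,0]
  ]
}}

```text
time: 5.38
position: [0.6392, -0.1783, 0.0544]
tool_rot: [0.684, 0.729, 0.0, 0.001]
ft_force: [-0.6, -0.5, -1.2]
grip_width: 0.0178
```

```bash
python3 to.py 0.6375 -0.1776 0.0505 93.6
python3 - <<'E'
from h import *
cv2.imwrite("pics/s3.png",cv2.resize(shot("side","side3")[160:340,200:440],(800,600),interpolation=cv2.INTER_CUBIC)); shot("wrist","wrist3")
E
```

```text
t 5.38 pos [ 0.6392 -0.1783  0.0544] yaw 93.68 F [-0.59 -0.54 -1.16]
shift [ 0.08 -0.16  0.39] turn [0.08 0.04 0.08]
```

View pics/wrist3.png

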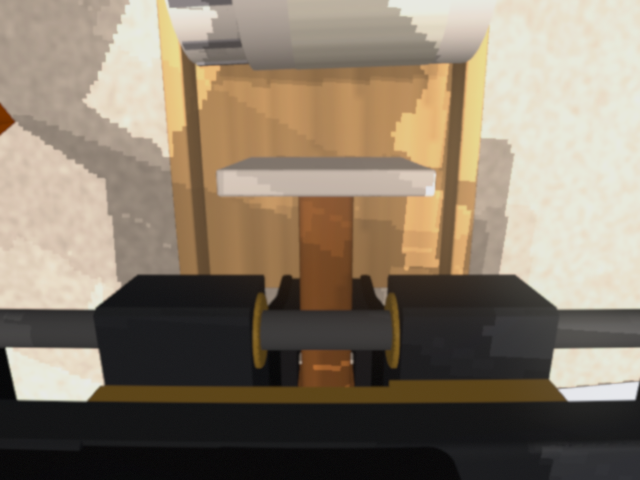

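Wrist view: the blade (219–434, 165–195) is between the rails, parallel to the jar (near edge v≈65), with a gap of about 30 mm. I start pushing gently.

{"fn": "apply_moves", "kwargs": {
  "series": [
    [0.5,0,0.1,0,0,0,0],
    [1.0,0,0.2,0,0,0,0],
    [1.6,0,0.3,0,0,0,0],
    [2.1,0,0.3,0,0,0,0],
    [2.5,0,0.3,0,0,0,0]
  ]
}}

```text
time: 5.9
position: [0.6368, -0.1517, 0.0504]
tool_rot: [0.684, 0.73, -0.0, -0.0]
ft_force: [0.7, -0.2, -0.6]
grip_width: 0.0177
```

{"fn": "apply_moves", "kwargs": {
  "series": [
    [0.3,0,0,0,0,0,0],
    [0.6,0,0,0,0,0,0],
    [0.9,0,0,0,0,0,0],
    [1.2,0,0,0,0,0,0],
    [1.5,0,0,0,0,0,0]
  ]
}}

```text
time: 6.32
position: [0.6362, -0.1378, 0.0506]
tool_rot: [0.684, 0.73, 0.0, 0.0]
ft_force: [-0.2, -0.2, -1.4]
grip_width: 0.0176
```

{"fn": "apply_moves", "kwargs": {
  "series": [
    [0.4,0,0,0,0,0,0],
    [0.8,0,0,0,0,0,0],
    [1.2,0,0,0,0,0,0],
    [1.6,0,0,0,0,0,0],
    [2.0,0,0,0,0,0,0]
  ]
}}

```text
time: 6.73
position: [0.6348, -0.1175, 0.0506]
tool_rot: [0.684, 0.73, -0.0, -0.0]
ft_force: [-1.2, -0.0, -1.1]
grip_width: 0.0175
```

{"fn": "apply_moves", "kwargs": {
  "series": [
    [0.4,0,0,0,0,0,0],
    [0.8,0,0,0,0,0,0],
    [1.2,0,0,0,0,0,0],
    [1.6,0,0,0,0,0,0],
    [2.0,0,0,0,0,0,0]
  ]
}}

```text
time: 7.15
position: [0.6335, -0.0976, 0.0506]
tool_rot: [0.684, 0.73, 0.0, 0.0]
ft_force: [0.3, -0.4, -0.9]
grip_width: 0.0178
```

```bash
cat > where.py <<'E'
from meas import *
o=robot.get_obs(); O=np.array([.6262,-.003]); a=np.deg2rad(93.65); u=np.array([np.cos(a),np.sin(a)]); n=np.array([-u[1],u[0]])
d=o["position"][:2]-O; F=o["ft_force"]; T=R.from_quat(o["tool_rot"]).as_matrix()
print("t",round(o["time"],2),"face lane x mm",((d@u+.055)*1000).round(1),"lat",(d@n*1000).round(1),"z",o["position"][2].round(4),"Fx",(F[:2]@u).round(2),"F",F.round(2),"yaw",np.rad2deg(np.arctan2(T[1,0],T[0,0])).round(2))
E
python3 where.py
```

```text
t 7.15 face lane x mm -39.9 lat -1.3 z 0.0506 Fx -0.44 F [ 0.28 -0.42 -0.86] yaw 93.7
```

{"fn": "apply_moves", "kwargs": {
  "series": [
    [0.4,0,0,0,0,0,0],
    [0.8,0,0,0,0,0,0],
    [1.2,0,0,0,0,0,0],
    [1.6,0,0,0,0,0,0],
    [2.0,0,0,0,0,0,0]
  ]
}}

```text
time: 7.57
position: [0.6322, -0.0777, 0.0505]
tool_rot: [0.684, 0.73, 0.0, 0.0]
ft_force: [-0.8, 0.5, -1.7]
grip_width: 0.0171
```

{"fn": "apply_moves", "kwargs": {
  "series": [
    [0.3,0,0,0,0,0,0],
    [0.6,0,0,0,0,0,0],
    [0.9,0,0,0,0,0,0],
    [1.2,0,0,0,0,0,0],
    [1.5,0,0,0,0,0,0]
  ]
}}

```text
time: 7.98
position: [0.6313, -0.0629, 0.0505]
tool_rot: [0.684, 0.73, 0.0, -0.0]
ft_force: [-0.2, 0.2, -1.1]
grip_width: 0.0175
```

```bash
python3 where.py
python3 - <<'E'
from h import *
s=shot("side","side4"); t=shot("wrist","wrist4"); tp=shot("top","top4")
cv2.imwrite("pics/v4.png",np.vstack([cv2.resize(s[180:330,210:330],(400,500))[:300],cv2.resize(s[180:330,210:330],(400,500))[200:500]])[:0+600] if 0 else np.hstack([cv2.resize(s[190:330,210:330],(400,467),interpolation=cv2.INTER_CUBIC),cv2.resize(t,(400,467))]))
E
```

```text
t 7.98 face lane x mm -5.1 lat -1.3 z 0.0505 Fx 0.2 F [-0.15  0.2  -1.1 ] yaw 93.69
```

View pics/v4.png

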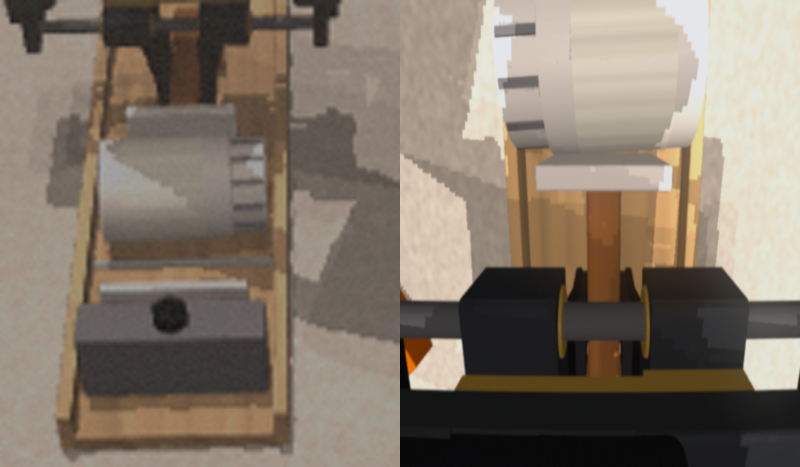

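Left (side): the jar is square in the lane, just before the ridge, blade touching it. Right (wrist): blade against the jar's near side. I carry on slowly to the ridge and over.

{"fn": "apply_moves", "kwargs": {
  "series": [
    [0.25,0,0,0,0,0,0],
    [0.5,0,0,0,0,0,0],
    [0.75,0,0,0,0,0,0],
    [1.0,0,0,0,0,0,0],
    [1.25,0,0,0,0,0,0]
  ]
}}

```text
time: 8.55
position: [0.6305, -0.0504, 0.0506]
tool_rot: [0.684, 0.73, 0.0, -0.0]
ft_force: [0.6, 0.5, -1.6]
grip_width: 0.0177
```

{"fn": "apply_moves", "kwargs": {
  "series": [
    [0.2,0,0,0,0,0,0],
    [0.4,0,0,0,0,0,0],
    [0.6,0,0,0,0,0,0],
    [0.8,0,0,0,0,0,0],
    [1.0,0,0,0,0,0,0]
  ]
}}

```text
time: 8.97
position: [0.63, -0.0409, 0.0506]
tool_rot: [0.684, 0.73, -0.0, 0.0]
ft_force: [-0.1, -2.2, -0.6]
grip_width: 0.0176
```

{"fn": "apply_moves", "kwargs": {
  "series": [
    [0.15,0,0,0,0,0,0],
    [0.3,0,0,0,0,0,0],
    [0.45,0,0,0,0,0,0],
    [0.6,0,0,0,0,0,0],
    [0.75,0,0,0,0,0,0]
  ]
}}

```text
time: 9.38
position: [0.6292, -0.0329, 0.0505]
tool_rot: [0.684, 0.729, 0.0, -0.0]
ft_force: [0.1, -0.3, -0.2]
grip_width: 0.018
```

{"fn": "apply_moves", "kwargs": {
  "series": [
    [0.15,0,0,0,0,0,0],
    [0.3,0,0,0,0,0,0],
    [0.45,0,0,0,0,0,0],
    [0.6,0,0,0,0,0,0],
    [0.75,0,0,0,0,0,0]
  ]
}}

```text
time: 9.8
position: [0.6288, -0.0254, 0.0505]
tool_rot: [0.684, 0.73, 0.0, -0.0]
ft_force: [-0.5, 0.7, -0.4]
grip_width: 0.0173
```

```bash
python3 where.py
```

```text
t 9.8 face lane x mm 32.5 lat -1.2 z 0.0505 Fx 0.69 F [-0.54  0.66 -0.37] yaw 93.7
```

Ridge reaction of about 2.2 N is gone, so the jar is over. I approach the plate in small steps.

{"fn": "apply_moves", "kwargs": {
  "series": [
    [0.15,0,0,0,0,0,0],
    [0.3,0,0,0,0,0,0],
    [0.45,0,0,0,0,0,0],
    [0.6,0,0,0,0,0,0],
    [0.75,0,0,0,0,0,0]
  ]
}}

```text
time: 10.22
position: [0.6284, -0.018, 0.0505]
tool_rot: [0.684, 0.73, -0.0, -0.0]
ft_force: [0.7, -0.8, -1.9]
grip_width: 0.0177
```

{"fn": "apply_moves", "kwargs": {
  "series": [
    [0.05,0,0,0,0,0,0],
    [0.1,0,0,0,0,0,0],
    [0.15,0,0,0,0,0,0],
    [0.2,0,0,0,0,0,0],
    [0.25,0,0,0,0,0,0]
  ]
}}

```text
time: 10.63
position: [0.6283, -0.0157, 0.0506]
tool_rot: [0.684, 0.73, 0.0, 0.0]
ft_force: [0.4, 0.2, -0.5]
grip_width: 0.0179
```

```bash
python3 where.py
python3 - <<'E'
from h import *
s=shot("side","side5"); tp=shot("top","top5")
cv2.imwrite("pics/v5.png",np.hstack([cv2.resize(s[190:330,210:330],(400,467),interpolation=cv2.INTER_CUBIC),cv2.convertScaleAbs(cv2.resize(tp[180:285,250:340],(400,467),interpolation=cv2.INTER_CUBIC),alpha=1.5)]))
E
```

```text
t 10.63 face lane x mm 42.2 lat -1.2 z 0.0506 Fx 0.16 F [ 0.41  0.19 -0.51] yaw 93.69
```

View pics/v5.png

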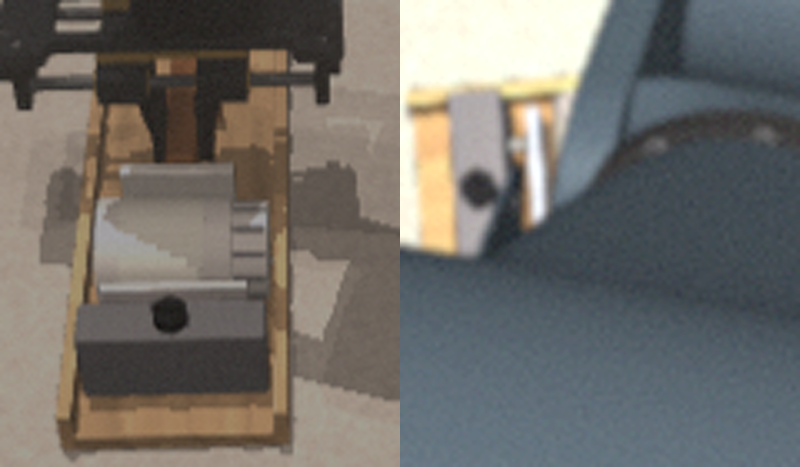

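Side view: the jar is square, past the ridge, and just short of the plate or touching it. I creep forward at 0.5 mm per row.

{"fn": "apply_moves", "kwargs": {
  "series": [
    [0.05,0,0,0,0,0,0],
    [0.1,0,0,0,0,0,0],
    [0.15,0,0,0,0,0,0],
    [0.2,0,0,0,0,0,0],
    [0.25,0,0,0,0,0,0]
  ]
}}

```text
time: 11.15
position: [0.6281, -0.0132, 0.0506]
tool_rot: [0.684, 0.73, 0.0, 0.0]
ft_force: [0.2, -0.6, -1.7]
grip_width: 0.0179
```

{"fn": "apply_moves", "kwargs": {
  "series": [
    [0.05,0,0,0,0,0,0],
    [0.1,0,0,0,0,0,0],
    [0.15,0,0,0,0,0,0],
    [0.15,0,0,0,0,0,0],
    [0.15,0,0,0,0,0,0]
  ]
}}

```text
time: 11.57
position: [0.628, -0.0116, 0.0506]
tool_rot: [0.684, 0.73, 0.0, -0.0]
ft_force: [0.2, 0.1, -1.0]
grip_width: 0.0177
```

```bash
python3 where.py
```

```text
t 11.57 face lane x mm 46.3 lat -1.2 z 0.0506 Fx 0.14 F [ 0.18  0.15 -1.03] yaw 93.7
```

{"fn": "apply_moves", "kwargs": {
  "series": [
    [0.05,0,0,0,0,0,0],
    [0.1,0,0,0,0,0,0],
    [0.15,0,0,0,0,0,0],
    [0.15,0,0,0,0,0,0],
    [0.15,0,0,0,0,0,0]
  ]
}}

```text
time: 11.98
position: [0.6279, -0.0101, 0.0505]
tool_rot: [0.684, 0.73, 0.0, -0.0]
ft_force: [0.4, 0.2, -0.1]
grip_width: 0.0176
```

```bash
python3 where.py
```

```text
t 11.98 face lane x mm 47.8 lat -1.2 z 0.0505 Fx 0.21 F [ 0.4   0.24 -0.13] yaw 93.7
```

{"fn": "apply_moves", "kwargs": {
  "series": [
    [0.05,0,0,0,0,0,0],
    [0.1,0,0,0,0,0,0],
    [0.15,0,0,0,0,0,0],
    [0.15,0,0,0,0,0,0],
    [0.15,0,0,0,0,0,0]
  ]
}}

```text
time: 12.4
position: [0.6278, -0.0088, 0.0506]
tool_rot: [0.684, 0.73, 0.0, 0.0]
ft_force: [-0.2, -0.5, -1.0]
grip_width: 0.0179
```

```bash
python3 where.py
```

```text
t 12.4 face lane x mm 49.2 lat -1.3 z 0.0506 Fx -0.46 F [-0.17 -0.47 -1.02] yaw 93.7
```

{"fn": "apply_moves", "kwargs": {
  "series": [
    [0.04,0,0,0,0,0,0],
    [0.08,0,0,0,0,0,0],
    [0.12,0,0,0,0,0,0],
    [0.12,0,0,0,0,0,0],
    [0.12,0,0,0,0,0,0]
  ]
}}

```text
time: 12.82
position: [0.6281, -0.0081, 0.0507]
tool_rot: [0.684, 0.73, 0.0, 0.001]
ft_force: [0.3, -3.8, -0.6]
grip_width: 0.018
```

```bash
python3 where.py
```

```text
t 12.82 face lane x mm 49.8 lat -1.6 z 0.0507 Fx -3.79 F [ 0.32 -3.78 -0.57] yaw 93.71
```

{"fn": "apply_moves", "kwargs": {
  "series": [
    [0.04,0,0,0,0,0,0],
    [0.08,0,0,0,0,0,0],
    [0.12,0,0,0,0,0,0],
    [0.12,0,0,0,0,0,0],
    [0.12,0,0,0,0,0,0]
  ]
}}

```text
time: 13.23
position: [0.6281, -0.007, 0.0507]
tool_rot: [0.684, 0.73, -0.0, 0.001]
ft_force: [1.2, -5.8, -0.4]
grip_width: 0.0174
```

```bash
python3 where.py
```

```text
t 13.23 face lane x mm 50.8 lat -1.6 z 0.0507 Fx -5.88 F [ 1.23 -5.82 -0.4 ] yaw 93.71
```

Plate contact is at face ≈ 49.5 mm and the spring is yielding. I continue in 1 mm and then smaller steps, checking force each time.

{"fn": "apply_moves", "kwargs": {
  "series": [
    [0.03,0,0,0,0,0,0],
    [0.06,0,0,0,0,0,0],
    [0.1,0,0,0,0,0,0],
    [0.1,0,0,0,0,0,0],
    [0.1,0,0,0,0,0,0]
  ]
}}

```text
time: 13.65
position: [0.6281, -0.0063, 0.0507]
tool_rot: [0.684, 0.73, -0.0, 0.001]
ft_force: [1.5, -5.5, -0.6]
grip_width: 0.0175
```

```bash
python3 where.py
```

```text
t 13.65 face lane x mm 51.6 lat -1.7 z 0.0507 Fx -5.56 F [ 1.49 -5.48 -0.57] yaw 93.72
```

{"fn": "apply_moves", "kwargs": {
  "series": [
    [0.03,0,0,0,0,0,0],
    [0.06,0,0,0,0,0,0],
    [0.1,0,0,0,0,0,0],
    [0.1,0,0,0,0,0,0],
    [0.1,0,0,0,0,0,0]
  ]
}}

```text
time: 14.07
position: [0.6281, -0.0056, 0.0508]
tool_rot: [0.684, 0.73, -0.0, 0.001]
ft_force: [0.5, -6.3, 0.4]
grip_width: 0.0178
```

```bash
python3 where.py
```

```text
t 14.07 face lane x mm 52.3 lat -1.7 z 0.0508 Fx -6.28 F [ 0.5  -6.26  0.44] yaw 93.73
```

{"fn": "apply_moves", "kwargs": {
  "series": [
    [0.03,0,0,0,0,0,0],
    [0.06,0,0,0,0,0,0],
    [0.08,0,0,0,0,0,0],
    [0.08,0,0,0,0,0,0],
    [0.08,0,0,0,0,0,0]
  ]
}}

```text
time: 14.48
position: [0.6281, -0.005, 0.0508]
tool_rot: [0.684, 0.73, -0.0, 0.001]
ft_force: [0.1, -6.9, -0.2]
grip_width: 0.0172
```

```bash
python3 where.py
```

```text
t 14.48 face lane x mm 52.9 lat -1.7 z 0.0508 Fx -6.94 F [ 0.13 -6.95 -0.15] yaw 93.74
```

{"fn": "apply_moves", "kwargs": {
  "series": [
    [0.02,0,0,0,0,0,0],
    [0.05,0,0,0,0,0,0],
    [0.08,0,0,0,0,0,0],
    [0.08,0,0,0,0,0,0],
    [0.08,0,0,0,0,0,0]
  ]
}}

```text
time: 14.9
position: [0.628, -0.0044, 0.0508]
tool_rot: [0.684, 0.73, -0.0, 0.001]
ft_force: [0.1, -7.3, -0.6]
grip_width: 0.0175
```

```bash
python3 where.py
```

```text
t 14.9 face lane x mm 53.5 lat -1.7 z 0.0508 Fx -7.29 F [ 0.14 -7.29 -0.58] yaw 93.74
```

{"fn": "apply_moves", "kwargs": {
  "series": [
    [0.02,0,0,0,0,0,0],
    [0.05,0,0,0,0,0,0],
    [0.08,0,0,0,0,0,0],
    [0.08,0,0,0,0,0,0],
    [0.08,0,0,0,0,0,0]
  ]
}}

```text
time: 15.32
position: [0.628, -0.0039, 0.0509]
tool_rot: [0.684, 0.73, -0.001, 0.002]
ft_force: [0.2, -8.8, 0.2]
grip_width: 0.0179
```

```bash
python3 where.py
```

```text
t 15.32 face lane x mm 54.0 lat -1.8 z 0.0509 Fx -8.76 F [ 0.24 -8.76  0.2 ] yaw 93.75
```

{"fn": "apply_moves", "kwargs": {
  "series": [
    [0.02,0,0,0,0,0,0],
    [0.04,0,0,0,0,0,0],
    [0.05,0,0,0,0,0,0],
    [0.05,0,0,0,0,0,0],
    [0.05,0,0,0,0,0,0]
  ]
}}

```text
time: 15.73
position: [0.6281, -0.0038, 0.0509]
tool_rot: [0.684, 0.73, -0.001, 0.002]
ft_force: [0.3, -9.6, -0.2]
grip_width: 0.0175
```

```bash
python3 where.py
```

```text
t 15.73 face lane x mm 54.1 lat -1.8 z 0.0509 Fx -9.57 F [ 0.29 -9.57 -0.18] yaw 93.76
```

At the hard stop: only 0.1 mm motion for a 0.5 mm command. I nudge slightly and hold for more than half a second.

{"fn": "apply_moves", "kwargs": {
  "series": [
    [0.02,0,0,0,0,0,0],
    [0.03,0,0,0,0,0,0],
    [0.03,0,0,0,0,0,0],
    [0.03,0,0,0,0,0,0],
    [0.03,0,0,0,0,0,0]
  ]
}}

```text
time: 16.15
position: [0.628, -0.0038, 0.0509]
tool_rot: [0.683, 0.73, -0.001, 0.002]
ft_force: [-0.2, -11.0, -0.3]
grip_width: 0.0173
```

{"fn": "apply_moves", "kwargs": {
  "series": [
    [0,0,0,0,0,0,0],
    [0,0,0,0,0,0,0],
    [0,0,0,0,0,0,0],
    [0,0,0,0,0,0,0],
    [0,0,0,0,0,0,0]
  ]
}}

```text
time: 16.57
position: [0.628, -0.0038, 0.0509]
tool_rot: [0.683, 0.73, -0.001, 0.002]
ft_force: [-0.3, -10.5, -0.1]
grip_width: 0.0174
```

```bash
python3 where.py
```

```text
t 16.57 face lane x mm 54.1 lat -1.8 z 0.0509 Fx -10.47 F [ -0.28 -10.51  -0.07] yaw 93.77
```

Held about 10.5 N for over 0.8 s. Now easing off slowly, about 3 mm/s.

{"fn": "apply_moves", "kwargs": {
  "series": [
    [-0.03,0,0,0,0,0,0],
    [-0.06,0,0,0,0,0,0],
    [-0.09,0,0,0,0,0,0],
    [-0.12,0,0,0,0,0,0],
    [-0.15,0,0,0,0,0,0]
  ]
}}

```text
time: 16.98
position: [0.628, -0.004, 0.0508]
tool_rot: [0.684, 0.73, -0.0, 0.001]
ft_force: [0.5, -6.1, -0.7]
grip_width: 0.0174
```

{"fn": "apply_moves", "kwargs": {
  "series": [
    [-0.03,0,0,0,0,0,0],
    [-0.06,0,0,0,0,0,0],
    [-0.09,0,0,0,0,0,0],
    [-0.12,0,0,0,0,0,0],
    [-0.15,0,0,0,0,0,0]
  ]
}}

```text
time: 17.4
position: [0.6279, -0.0041, 0.0506]
tool_rot: [0.684, 0.729, 0.0, 0.0]
ft_force: [3.0, -2.6, -0.5]
grip_width: 0.0177
```

{"fn": "apply_moves", "kwargs": {
  "series": [
    [-0.02,0,0,0,0,0,0],
    [-0.04,0,0,0,0,0,0],
    [-0.06,0,0,0,0,0,0],
    [-0.08,0,0,0,0,0,0],
    [-0.1,0,0,0,0,0,0]
  ]
}}

```text
time: 17.82
position: [0.627, -0.0046, 0.0503]
tool_rot: [0.684, 0.73, -0.0, -0.001]
ft_force: [0.0, -1.3, -0.7]
grip_width: 0.018
```

{"fn": "apply_moves", "kwargs": {
  "series": [
    [-0.02,0,0,0,0,0,0],
    [-0.04,0,0,0,0,0,0],
    [-0.06,0,0,0,0,0,0],
    [-0.08,0,0,0,0,0,0],
    [-0.1,0,0,0,0,0,0]
  ]
}}

```text
time: 18.23
position: [0.6271, -0.0061, 0.0504]
tool_rot: [0.684, 0.73, -0.0, -0.0]
ft_force: [0.1, -1.2, -1.4]
grip_width: 0.0177
```

```bash
python3 where.py
```

```text
t 18.23 face lane x mm 51.9 lat -0.7 z 0.0504 Fx -1.25 F [ 0.14 -1.24 -1.41] yaw 93.71
```

{"fn": "apply_moves", "kwargs": {
  "series": [
    [-0.02,0,0,0,0,0,0],
    [-0.04,0,0,0,0,0,0],
    [-0.06,0,0,0,0,0,0],
    [-0.08,0,0,0,0,0,0],
    [-0.1,0,0,0,0,0,0]
  ]
}}

```text
time: 18.65
position: [0.6277, -0.007, 0.0506]
tool_rot: [0.684, 0.73, 0.0, -0.0]
ft_force: [0.0, -0.2, -1.0]
grip_width: 0.018
```

{"fn": "apply_moves", "kwargs": {
  "series": [
    [-0.02,0,0,0,0,0,0],
    [-0.04,0,0,0,0,0,0],
    [-0.06,0,0,0,0,0,0],
    [-0.08,0,0,0,0,0,0],
    [-0.1,0,0,0,0,0,0]
  ]
}}

```text
time: 19.07
position: [0.6278, -0.0081, 0.0506]
tool_rot: [0.684, 0.73, 0.0, -0.0]
ft_force: [0.2, -0.6, -1.5]
grip_width: 0.0175
```

{"fn": "apply_moves", "kwargs": {
  "series": [
    [-0.02,0,0,0,0,0,0],
    [-0.04,0,0,0,0,0,0],
    [-0.06,0,0,0,0,0,0],
    [-0.08,0,0,0,0,0,0],
    [-0.1,0,0,0,0,0,0]
  ]
}}

```text
time: 19.48
position: [0.6278, -0.009, 0.0506]
tool_rot: [0.684, 0.73, 0.0, -0.0]
ft_force: [-0.7, -1.0, -1.0]
grip_width: 0.0175
```

{"fn": "apply_moves", "kwargs": {
  "series": [
    [-0.02,0,0,0,0,0,0],
    [-0.04,0,0,0,0,0,0],
    [-0.06,0,0,0,0,0,0],
    [-0.08,0,0,0,0,0,0],
    [-0.1,0,0,0,0,0,0]
  ]
}}

```text
time: 19.9
position: [0.6279, -0.0101, 0.0506]
tool_rot: [0.684, 0.73, 0.0, 0.0]
ft_force: [-0.1, -0.4, -0.2]
grip_width: 0.0176
```

```bash
python3 where.py
```

```text
t 19.9 face lane x mm 47.8 lat -1.2 z 0.0506 Fx -0.36 F [-0.14 -0.37 -0.24] yaw 93.7
```

{"fn": "apply_moves", "kwargs": {
  "series": [
    [-0.04,0,0,0,0,0,0],
    [-0.08,0,0,0,0,0,0],
    [-0.12,0,0,0,0,0,0],
    [-0.16,0,0,0,0,0,0],
    [-0.2,0,0,0,0,0,0]
  ]
}}

```text
time: 20.32
position: [0.628, -0.0122, 0.0505]
tool_rot: [0.684, 0.73, -0.0, -0.0]
ft_force: [0.3, 0.7, -1.0]
grip_width: 0.0176
```

{"fn": "apply_moves", "kwargs": {
  "series": [
    [-0.04,0,0,0,0,0,0],
    [-0.08,0,0,0,0,0,0],
    [-0.12,0,0,0,0,0,0],
    [-0.16,0,0,0,0,0,0],
    [-0.2,0,0,0,0,0,0]
  ]
}}

```text
time: 20.73
position: [0.6281, -0.0141, 0.0506]
tool_rot: [0.684, 0.73, 0.0, -0.0]
ft_force: [-0.3, -0.0, -1.1]
grip_width: 0.0177
```

{"fn": "apply_moves", "kwargs": {
  "series": [
    [-0.06,0,0,0,0,0,0],
    [-0.12,0,0,0,0,0,0],
    [-0.18,0,0,0,0,0,0],
    [-0.24,0,0,0,0,0,0],
    [-0.3,0,0,0,0,0,0]
  ]
}}

```text
time: 21.15
position: [0.6283, -0.0172, 0.0505]
tool_rot: [0.684, 0.73, -0.0, -0.0]
ft_force: [0.4, 0.4, -1.7]
grip_width: 0.0176
```

{"fn": "apply_moves", "kwargs": {
  "series": [
    [-0.1,0,0,0,0,0,0],
    [-0.2,0,0,0,0,0,0],
    [-0.4,0,0,0,0,0,0],
    [-0.6,0,0,0,0,0,0],
    [-0.8,0,0,0,0,0,0]
  ]
}}

```text
time: 21.57
position: [0.6288, -0.0253, 0.0505]
tool_rot: [0.684, 0.73, -0.0, -0.0]
ft_force: [-0.8, -0.6, -0.5]
grip_width: 0.0176
```

```bash
python3 where.py;  python3 - <<'E'
from h import *
s=shot("side","side6"); t=shot("wrist","wrist6")
cv2.imwrite("pics/v6.png",np.hstack([cv2.resize(s[190:330,210:330],(400,467),interpolation=cv2.INTER_CUBIC),cv2.resize(t,(400,467))]))
E
```

```text
t 21.57 face lane x mm 32.6 lat -1.2 z 0.0505 Fx -0.54 F [-0.77 -0.59 -0.5 ] yaw 93.7
```

View pics/v6.png

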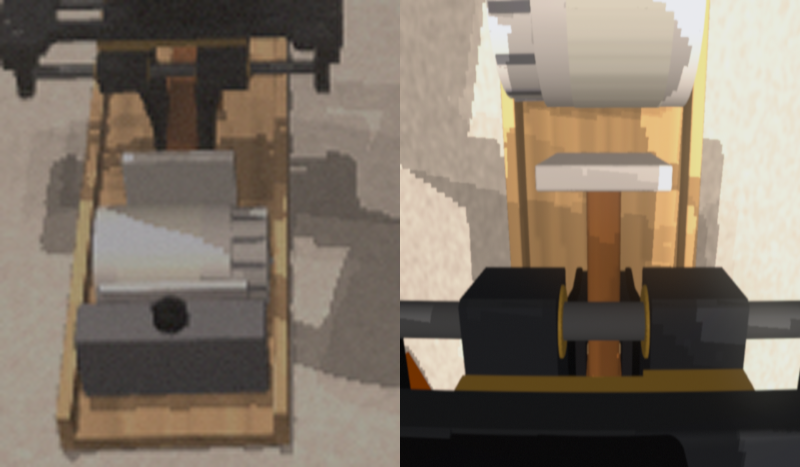

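Side and wrist views: the jar lies square behind the ridge at the plate, which is out, with a clear gap of about 18 mm to the blade. I back off and lift, then confirm the jar numerically.

{"fn": "apply_moves", "kwargs": {
  "series": [
    [-0.8,0,0,0,0,0,0],
    [-2,0,0,0,0,0,0],
    [-3.5,0,0,0,0,0,0],
    [-5,0,0,0,0,0,0],
    [-6,0,0,0,0,0,0]
  ]
}}

```text
time: 22.08
position: [0.6332, -0.088, 0.0507]
tool_rot: [0.684, 0.729, 0.0, 0.001]
ft_force: [0.7, 0.0, -1.4]
grip_width: 0.0173
```

{"fn": "apply_moves", "kwargs": {
  "series": [
    [-0.5,0,-2,0,0,0,0],
    [-1,0,-4.5,0,0,0,0],
    [-2,0,-7,0,0,0,0],
    [-3,0,-9,0,0,0,0],
    [-4,0,-10,0,0,0,0]
  ]
}}

```text
time: 22.5
position: [0.6367, -0.1271, 0.1536]
tool_rot: [0.684, 0.729, 0.001, 0.002]
ft_force: [0.7, -0.7, -0.9]
grip_width: 0.0175
```

```bash
python3 - <<'E'
from meas import *
w=cv2.imread("pics/wrist6.png"); p=None
E
python3 to.py 0.4925 -0.329 0.150 102
```

```text
t 22.5 pos [ 0.6367 -0.1271  0.1536] yaw 93.65 F [ 0.74 -0.69 -0.87]
shift [-19.23 -15.68   0.33] turn [ 0.25  0.14 -8.35]
```

{"fn": "apply_moves", "kwargs": {
  "series": [
    [-2,-1.6,0,0,0,-1,0],
    [-4.5,-3.7,0,0,0,-2.5,0],
    [-7,-5.7,0,0,0,-4,0],
    [-9.5,-7.7,0,0,0,-5.5,0],
    [-12,-9.8,0,0,0,-7,0]
  ]
}}

```text
time: 22.92
position: [0.5439, -0.2527, 0.15]
tool_rot: [0.638, 0.77, -0.0, -0.0]
ft_force: [-0.4, -1.1, -1.1]
grip_width: 0.0174
```

```bash
python3 to.py 0.4925 -0.329 0.150 102
```

```text
t 22.92 pos [ 0.5439 -0.2527  0.15  ] yaw 100.75 F [-0.4  -1.07 -1.1 ]
shift [-6.53 -6.47  0.  ] turn [-0.02 -0.03 -1.25]
```

{"fn": "apply_moves", "kwargs": {
  "series": [
    [-2.2,-2.2,0,0,0,-0.5,0],
    [-4.4,-4.4,0,0,0,-1,0],
    [-6.5,-6.5,0,0,0,-1.2,0],
    [-6.5,-6.5,0,0,0,-1.2,0],
    [-6.5,-6.5,0,0,0,-1.2,0]
  ]
}}

```text
time: 23.33
position: [0.492, -0.329, 0.15]
tool_rot: [0.632, 0.775, 0.0, -0.0]
ft_force: [0.3, 0.8, -0.8]
grip_width: 0.0173
```

{"fn": "apply_moves", "kwargs": {
  "series": [
    [0,0,2,0,0,0,0],
    [0,0,5,0,0,0,0],
    [0,0,8,0,0,0,0],
    [0,0,9.5,0,0,0,0],
    [0,0,10,0,0,0,0]
  ]
}}

```text
time: 23.75
position: [0.4922, -0.3244, 0.0473]
tool_rot: [0.63, 0.777, 0.0, -0.003]
ft_force: [-0.3, -0.1, -0.5]
grip_width: 0.0177
```

```bash
python3 to.py 0.4925 -0.329 0.036 102
python3 - <<'E'
from meas import *
# jar check from the side and top views, both free of the arm there?
tp=shot("top","top7"); s=shot("side","side7")
cv2.imwrite("pics/v7.png",np.hstack([cv2.resize(s[110:340,210:410],(400,460),interpolation=cv2.INTER_CUBIC),cv2.convertScaleAbs(cv2.resize(tp[180:295,250:350],(400,460),interpolation=cv2.INTER_CUBIC),alpha=1.5)]))
E
```

```text
t 23.75 pos [ 0.4922 -0.3244  0.0473] yaw 101.96 F [-0.34 -0.05 -0.47]
shift [-0.46 -0.06  1.13] turn [-0.2  -0.33 -0.04]
```

View pics/v7.png

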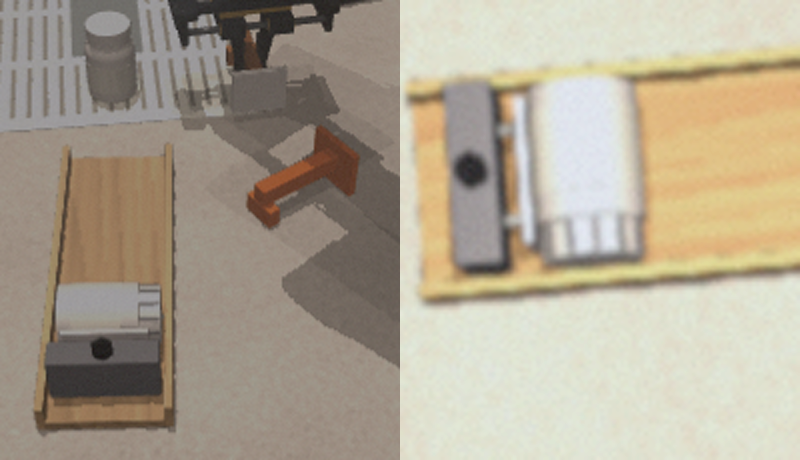

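Jar lies square, behind the ridge, next to the extended plate; bystanders are untouched. I set the paddle down.

{"fn": "apply_moves", "kwargs": {
  "series": [
    [0,0,0.3,0,0,0,0],
    [0,0,0.6,0,0,0,0],
    [0,0,0.9,0,0,0,0],
    [0,0,1.1,0,0,0,0],
    [0,0,1.1,0,0,0,0]
  ]
}}

```text
time: 24.27
position: [0.4935, -0.3269, 0.0397]
tool_rot: [0.63, 0.777, 0.0, 0.0]
ft_force: [-0.1, 0.2, -1.6]
grip_width: 0.0176
```

{"fn": "apply_moves", "kwargs": {
  "series": [
    [0,0,0.05,0,0,0,0],
    [0,0,0.1,0,0,0,0],
    [0,0,0.15,0,0,0,0],
    [0,0,0.15,0,0,0,0],
    [0,0,0.15,0,0,0,0]
  ]
}}

```text
time: 24.68
position: [0.4934, -0.3269, 0.0381]
tool_rot: [0.63, 0.777, 0.0, 0.0]
ft_force: [-0.1, 0.7, -1.2]
grip_width: 0.0177
```

```bash
python3 to.py 0.4925 -0.329 0.0355 102
```

```text
t 24.68 pos [ 0.4934 -0.3269  0.0381] yaw 101.9 F [-0.14  0.71 -1.22]
shift [-0.19 -0.13  0.26] turn [ 0.   0.  -0.1]
```

{"fn": "apply_moves", "kwargs": {
  "series": [
    [0,0,0.06,0,0,0,0],
    [0,0,0.12,0,0,0,0],
    [0,0,0.18,0,0,0,0],
    [0,0,0.22,0,0,0,0],
    [0,0,0.22,0,0,0,0]
  ]
}}

```text
time: 25.1
position: [0.4934, -0.3268, 0.0357]
tool_rot: [0.63, 0.777, 0.0, -0.0]
ft_force: [0.5, 0.4, -2.2]
grip_width: 0.0175
```

{"fn": "apply_moves", "kwargs": {
  "series": [
    [0,0,0.03,0,0,0,0],
    [0,0,0.06,0,0,0,0],
    [0,0,0.06,0,0,0,0],
    [0,0,0.06,0,0,0,0]
  ]
}}

```text
time: 25.43
position: [0.4934, -0.3269, 0.0355]
tool_rot: [0.63, 0.777, -0.0, 0.0]
ft_force: [-0.5, 0.6, 1.3]
grip_width: 0.0172
```

```bash
python3 to.py 0.4925 -0.329 0.0355 102
```

```text
t 25.43 pos [ 0.4934 -0.3269  0.0355] yaw 101.9 F [-0.51  0.55  1.29]
shift [-0.19 -0.13 -0.  ] turn [ 0.   0.  -0.1]
```

Paddle is on the counter: Fz rose to +1.3 N at the same height as when picked up. I open the gripper fully (about 1.1 s), then lift.

{"fn": "apply_moves", "kwargs": {
  "series": [
    [0,0,0,0,0,0,0.3],
    [0,0,0,0,0,0,0.3],
    [0,0,0,0,0,0,0.5],
    [0,0,0,0,0,0,0.7],
    [0,0,0,0,0,0,0.8]
  ]
}}

```text
time: 25.85
position: [0.4934, -0.3269, 0.0352]
tool_rot: [0.63, 0.777, 0.0, -0.0]
ft_force: [0.6, 0.3, 0.4]
grip_width: 0.0386
```

{"fn": "apply_moves", "kwargs": {
  "series": [
    [0,0,0,0,0,0,0.8],
    [0,0,0,0,0,0,0.8],
    [0,0,0,0,0,0,0.8],
    [0,0,0,0,0,0,0.8],
    [0,0,0,0,0,0,0.8]
  ]
}}

```text
time: 26.27
position: [0.4934, -0.3269, 0.0353]
tool_rot: [0.63, 0.777, -0.0, 0.0]
ft_force: [0.3, -0.4, 0.4]
grip_width: 0.0671
```

{"fn": "apply_moves", "kwargs": {
  "series": [
    [0,0,-1,0,0,0,0.8],
    [0,0,-2.5,0,0,0,0.8],
    [0,0,-5,0,0,0,0.8],
    [0,0,-8,0,0,0,0.8],
    [0,0,-11,0,0,0,0.8]
  ]
}}

```text
time: 26.68
position: [0.493, -0.3265, 0.1466]
tool_rot: [0.63, 0.777, 0.0, -0.001]
ft_force: [0.3, -0.7, -0.0]
grip_width: 0.0695
```

{"fn": "apply_moves", "kwargs": {
  "series": [
    [0,0,-3,0,0,0,0.8],
    [0,0,-6,0,0,0,0.8],
    [0,0,-7,0,0,0,0.8],
    [0,0,-7,0,0,0,0.8],
    [0,0,-7,0,0,0,0.8]
  ]
}}

```text
time: 27.1
position: [0.4932, -0.3266, 0.2154]
tool_rot: [0.63, 0.777, -0.0, 0.0]
ft_force: [0.0, 0.4, -1.0]
grip_width: 0.0697
```

```bash
python3 where.py
python3 - <<'E'
from meas import *
tp=shot("top","top8"); s=shot("side","side8"); w=shot("wrist","wrist8")
g=np.hstack([cv2.resize(s[110:340,210:410],(400,460),interpolation=cv2.INTER_CUBIC),cv2.resize(w,(400,460))]); cv2.imwrite("pics/v8.png",g)
hsv=cv2.cvtColor(tp,cv2.COLOR_BGR2HSV); m=cv2.inRange(hsv,(0,0,60),(180,60,255)); k=np.zeros_like(m); k[196:248,285:316]=m[196:248,285:316]
k=cv2.morphologyEx(k,cv2.MORPH_OPEN,np.ones((5,5))); r,c=rect(k,0.042,"jar top view")
a=np.deg2rad(93.65); u=np.array([np.cos(a),np.sin(a)]); print("jar lane x",(np.array(r[0])/1000-[.6262,-.003])@u*1000)
E
```

```text
t 27.1 face lane x mm -259.5 lat 153.3 z 0.2154 Fx 0.41 F [ 0.01  0.41 -0.97] yaw 101.9
jar top view area 1099.5 rect ((622.25146484375, 75.90139770507812), (54.40243148803711, 104.01178741455078), 89.46121215820312)
[[570.0, 49.20000076293945], [674.0, 48.20000076293945], [674.5, 102.5999984741211], [570.5, 103.5999984741211]]
jar lane x 78.99271985575155
```

View pics/v8.png

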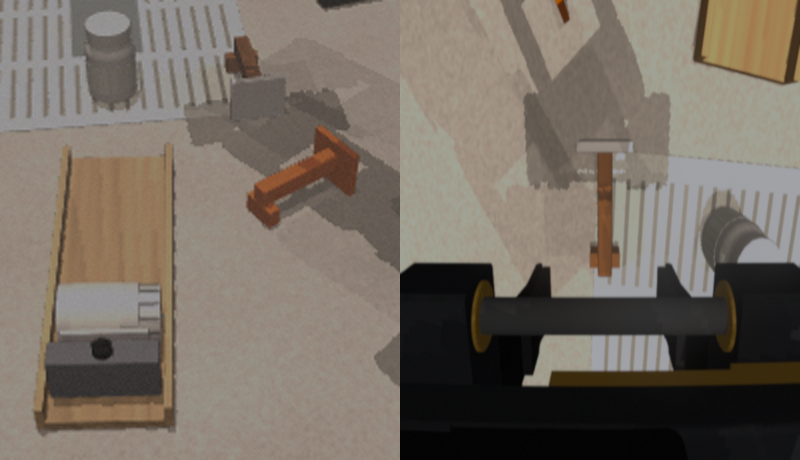

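Final views: the paddle stands upright on the counter and free of the gripper. The jar axis is at lane x ≈ 79 mm (allowed 68–105), at rest, with the plate out. Handing in.

```bash
python3 -c "
from rig import robot
print(robot.hand_in())"
```

```text
the job is handed in; nothing more can be done
None
```

I handed the job in at about 27 s of robot time, with every step done and no verdict reported. I gripped the brown-handled paddle with the white blade and rolled the jar over the ridge, which took about 2 N. I then pressed it against the sprung plate to the hard stop and held 10 to 11 N for over half a second. After easing off at 2 to 4 mm/s I stood the paddle back about where it had been.

**Last checks:**
- **Jar:** its axis is about 79 mm along the lane, against an allowed 68 to 105 mm, and it lies behind the ridge.
- **Plate:** it looks fully out in the pictures. I did not measure any force on it directly.
- **Paddle:** it stands upright, and the gripper is open and well above it.
- **Bystanders:** the standing jar by the paddle looked unmoved in the pictures. I did not measure it or check the second jar and the carton at the end.

**Disagreements:**
- **Lane position:** the top and wrist cameras disagreed by about 2.4 mm on the lane's sideways position, so I used a value closer to the wrist reading.
- **Jar angle:** a coarse colour mask in the last top picture put the jar about 4° off square. The limit is 0.15 rad, about 8.6°, and the jar looked parallel to the plate.

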